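# Latch the specimen tilt lever at the pointer

## Robot

A 6-joint arm with a two-finger parallel gripper is mounted at the origin on a cart in front of the work surface, level with it; the furniture and walls round the work are solid. World frame = base frame: x ahead of the robot, y to its left, z up, the work surface at z = 0. Lengths are in mm, angles in rad, forces in N, time in s.
With the tool pointing down it reaches from about 300 to 1000 mm from the base axis. Payload 5.1 kg.
Tool frame: the origin (TCP) lies between the finger pads; the fingertips stand 22 mm ahead of it and the grasp point (between the pads) lies 3 mm ahead of it; z points along the fingers, y is the direction in which the jaws open and shut (so a half turn about z gives the same grasp; the last joint's range is limited). The gripper opens to 95 mm and grips with 3 to 60 N. Pads are 20 mm wide; open, the fingers measure 119 mm over their backs; the gripper's body (75 mm by 180 mm) begins 59 mm behind the grasp point.
Start: joints at [1.113, 0.124, 1.65, -0, 1.367, -0.083], TCP at [237.976, 604.857, 236.656] pointing down, gripper open.
Joint ranges: [-2.61, 2.61], [-1.02, 2.33], [0.03, 2.71], [-1.35, 4.49], [0.32, 2.68], [-2.91, 2.91]. Speed limits (rad/s): [2.57, 2.57, 3.14, 3.14, 3.14, 3.14].

## Interface

Orientations are given as a rotation vector (axis times angle).
In Python, from workcell import bot gives the robot as it stands.
- The arm moves only by the tool carry_out, never from a script. Its argument "commands" is a list of rows, each a list of 2 entries, a list of its own where there are three numbers: the shift along the tool's x, y, z in m, then the turn about the tool's z in rad. In form: [[[dx, dy, dz], yaw], ...]. A call has 1 to 8 rows; each row shifts and turns the commanded pose from where the row before left it, along the tool's axes as they then stand; what a row does not reach is not made up. A row lasts 1/12 s, in which the tool goes at most 41.7 mm and 7.16 degrees, less where a joint would pass 70% of its speed; a pose out of reach is approached as far as the arm can. A call with a gripper value outside its range is refused whole. "hand" is the opening, from 0 (shut) to 1 (fully open), set as the call begins (left out, the last holds). The fingers move at their own pace and stop on an object; "force" is the grip in N (left out, the last holds). Time passes only in rows, so rows that do not move let the fingers close. It gives the time, the measured TCP pose, the force and the opening at its end, in the units of the state.
- bot.state(): the state, without advancing time (a new reading comes with each control period).
- bot.capture(name): name is "scene" or "side" or "wrist"; returns (picture, depth): 480x640x3 uint8, red, green, blue; 480x640 float32, mm along the optical axis (not along the pixel's ray), 0 where there is no reading.
- bot.camera_params(name): a dict with "fx", "fy", "cx", "cy" (pixels), "pose" (4x4, takes a point from camera to world coordinates). Camera axes: x right, y down, z forward; pixel columns grow to the right and rows downward; lengths in mm; the calibration is good to about 2 mm. A picture is of the moment at which its call begins: read the wrist's pose just before it. camera_params takes no time and is no camera call; for the wrist camera it gives the pose at the moment of the call.
- bot.sign_off(): hands the job in, once; it reports no verdict.
The state is a dict: "t": time; "joint_pos": joint angles; "qvel": joint speeds; "tau": joint torques, N m; "position": TCP position; "tcp_rot": TCP orientation; "force": force on the tool from outside, world axes, zero at the start; "torque": the same for the moment, N m; "width": finger opening in mm.
Only numpy, scipy, OpenCV 4.12 (cv2) and the standard library are available. Lean on these libraries where they do the work, as an engineer would, in place of code of your own. Each camera call takes 0.05 s, during which the arm holds its last target.

## Task

Tilt the specimen to the setting shown by the red pointer: pull the yellow spring-loaded knob outward along the blue lever, swing the lever towards the front until it is at the pointer, and let the pin drop fully home in the notch there. The pointer is only a rough guide, so feel for the notch; leave the fixture latched, without hitting the lamp above it or disturbing the other things on the bench.

Things in the scene. Friction and masses are not known exactly. Their poses are not given: they have to be found in the camera images.
- fixture: specimen tilt fixture fixed to the bench: grey base plate 175 (x) x 150 (y) x 14 mm high, origin under its centre on the bench, z up, its front is -x (roughly towards the robot). The lever's hinge line runs along its y axis, 68 mm above the origin
- lamp: black lamp head on two posts, fixed; origin and axes as the fixture's. Head: underside 303 mm above the bench, 25 mm thick, x from -5 to +95 mm, y from -75 to +75 mm; posts 12 mm thick at x +70, y +-55 mm. The lever starts upright under its front edge, so the knob cannot be taken from straight above: come from the front with the tool tilted some 45 degrees
- lever: blue lever, a fork astride the steel notched quadrant. Origin on the hinge line in the fixture's mid plane; z points along the lever away from the hinge, y along the hinge line. Swings from 0.2 rad behind upright to 1.1 rad forward (to the fixture's -x) and stays where it is left (friction 0.45 N m). Blue metal ends 118 mm from the hinge. The black specimen on its table turns with it
- knob (a point): centre of the yellow pull knob on the lever's end, 26 mm (swing direction) x 22 mm (along the hinge line; pinch it here) x 28 mm (along the lever); axes as the lever's. 147 mm from the hinge line with the pin home, more by the amount it is pulled
- latch (a joint): how far knob and pin are pulled outward along the lever, m: 0 = pin home in a notch, about 0.008 = pin tip resting on the quadrant's rim, above 0.010 = clear of the teeth, 0.017 = end of travel. A spring drives the pin home, 4.4 N at 0, 6.3 N at 0.017. Started on the rim or in some notch. With the pin in a notch the lever cannot swing
- pointer: red pointer beside the quadrant, clamped. Origin on the hinge line as the lever's; z points along the pointer away from the hinge, 0.45 to 0.75 rad forward of upright. The right notch lies within 0.09 rad of it, on either side; notches are 0.314 rad apart. A pin let down within 0.02 rad of a notch's middle slips in; it has 0.015 rad of play there
- dish: round clear specimen dish, 70 mm across, 12 mm high; bystander; origin under its centre
- loupe: black eye loupe, 40 mm across, 42 mm high; bystander; origin under its centre
- sample_a: beige resin sample, a cylinder 32 mm across, 22 mm high; bystander; origin under its centre
- sample_b: pale green resin sample, a cylinder 32 mm across, 24 mm high; bystander; origin under its centre
- tweezers: steel tweezers, 124 mm long; bystander; origin under the middle

How it is judged (in metres and radians):
At the end, for the whole second after the job is handed in: the lever is latched in the notch next to the red pointer: lever within 0.16 rad of the pointer, the pin home to within 3 mm, at rest (angle between the z axis of lever and the z axis of pointer, either way round below 0.16 rad and value of joint latch below 0.003 m and linear speed of lever below 0.02 m/s); the robot touches nothing.
It fails at once if the lamp is hit with more than 15 N (contact force between anything else and lamp above 15 N).
It fails at once if a bystander is moved more than 30 mm (distance of any of dish, loupe, sample_a, sample_b, tweezers from where it was at the start of the episode above 0.03 m).
It also fails if it takes over 48 s, if anything falls off the work surface, if the arm or the gripper's body presses on something with over 40 N, if the wrist force passes 120 N, or if a joint passes its speed limit or range.

## Working session

There is one attempt and no reset: what is moved stays moved. The work goes in short steps, Python scripts to look and compute and a tool call to move; the robot and the scene stay as the last step left them, time stands still between calls to the robot, and variables do not carry over. Pictures are saved under pics/ and viewed, and the job is handed in when it is done.

Besides the shell and the picture viewer there is one more tool, called after "Call:" by a JSON object that holds its "method" and its "body", one argument or row to a line. carry_out: Moves the arm, as the interface text tells. Its arguments: {"type":"object","properties":{"commands":{"type":"array"},"hand":{"type":"number"},"force":{"type":"number"}},"required":["commands"]}

```bash
ls; mkdir -p pics; python3 - <<'E'
from workcell import bot
import cv2,numpy as np
s=bot.state();print(s)
for n in("scene","side","wrist"):
    p=bot.camera_params(n);im,d=bot.capture(n)
    print(n,p)
    cv2.imwrite(f"pics/{n}0.png",im[:,:,::-1]);np.savez(f"{n}0.npz",im=im,d=d,**p)
E
```

```text
pics
{'t': 0.0, 'joint_pos': array([ 1.11339693e+00,  1.24484269e-01,  1.65163043e+00, -2.73498198e-05,
        1.36745977e+00, -8.26227290e-02]), 'qvel': array([-0.0005966 ,  0.00131016,  0.0020857 , -0.000365  ,  0.00100862,
        0.00067739]), 'tau': array([-2.07451361e-03, -4.17605352e+01, -3.59929311e+01,  7.72494706e-02,
        4.93659906e-02, -1.49081930e-04]), 'position': array([237.73662725, 604.35041605, 235.42622176]), 'tcp_rot': array([-5.85156064e-01, -3.08610250e+00,  3.01097826e-03]), 'force': array([ 0.56631698, -0.23920763, -0.33333628]), 'torque': array([ 0.00577948,  0.00187325, -0.03146286]), 'width': 94.6724791847148}
scene {'fx': 511.0448368341921, 'fy': 511.0448368341921, 'cx': 321.07407221118126, 'cy': 239.94416557343237, 'pose': array([[ 8.84903785e-01, -1.72789355e-01,  4.32538010e-01,
         9.47035532e+01],
       [-4.65215881e-01, -3.73323748e-01,  8.02622928e-01,
        -7.55579298e+02],
       [ 2.27920130e-02, -9.11467618e-01, -4.10739949e-01,
         5.50570773e+02],
       [ 0.00000000e+00,  0.00000000e+00,  0.00000000e+00,
         1.00000000
[... 224 characters left out ...]
65799e-01,  3.41181308e-01, -8.87491107e-01,
         9.17675702e+02],
       [ 6.42112525e-03, -9.32630539e-01, -3.60775617e-01,
         5.22470849e+02],
       [ 0.00000000e+00,  0.00000000e+00,  0.00000000e+00,
         1.00000000e+00]])}
wrist {'fx': 352.48898721113983, 'fy': 352.48898721113983, 'cx': 317.8802231916095, 'cy': 240.848989698304, 'pose': array([[ 3.66213191e-01,  9.03970436e-01,  2.20738194e-01,
         1.75581013e+02],
       [ 9.30527651e-01, -3.55124723e-01, -8.94691092e-02,
         6.28581047e+02],
       [-2.48783952e-03,  2.38167761e-01, -9.71220844e-01,
         3.82653605e+02],
       [ 0.00000000e+00,  0.00000000e+00,  0.00000000e+00,
         1.00000000e+00]])}
```

View pics/scene0.png

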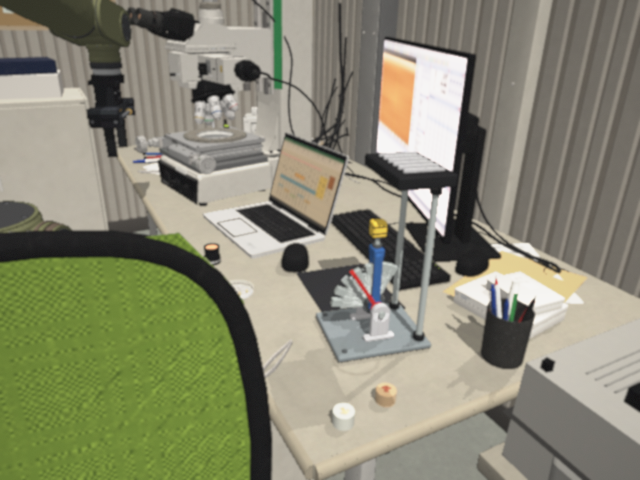

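View pics/side0.png

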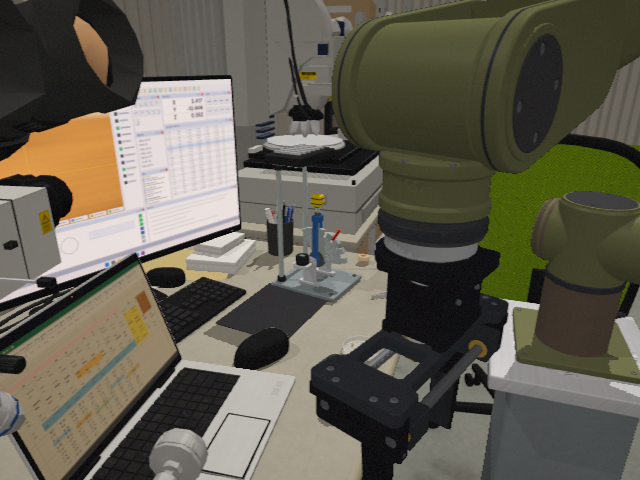

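View pics/wrist0.png

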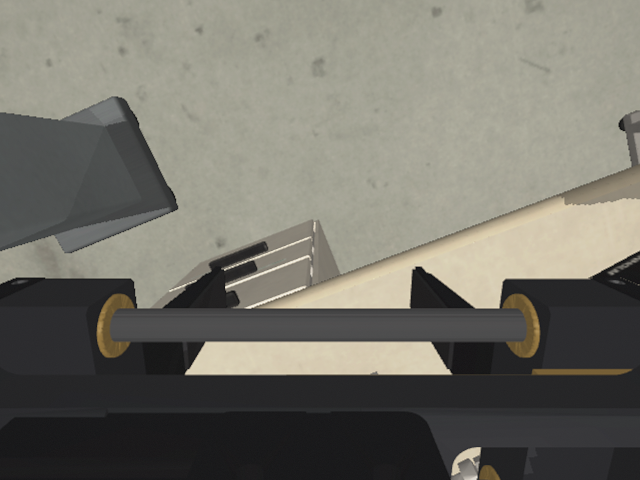

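The scene view shows the fixture at about (375,310), the knob at (378,228), the lamp at (410,168) and the red pointer at (362,288). The side view shows the knob at (318,200). Next I'll enlarge both.

```bash
python3 - <<'E'
import cv2
a=cv2.imread('pics/scene0.png')[140:370,305:455];cv2.imwrite('pics/sc1.png',cv2.resize(a,None,fx=2.6*1,fy=2.6,interpolation=cv2.INTER_CUBIC))
a=cv2.imread('pics/side0.png')[120:310,230:380];cv2.imwrite('pics/si1.png',cv2.resize(a,None,fx=3,fy=3,interpolation=cv2.INTER_CUBIC))
E
```

```text
(no output)
```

View pics/sc1.png

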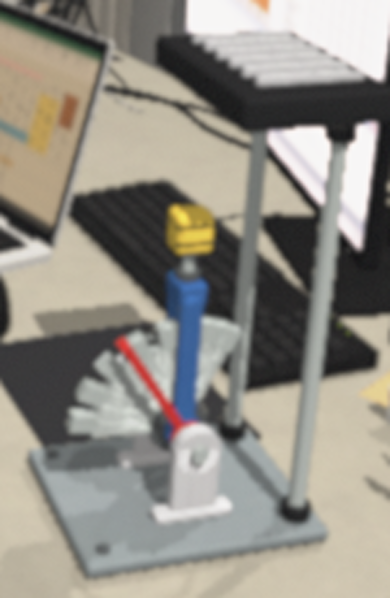

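View pics/si1.png

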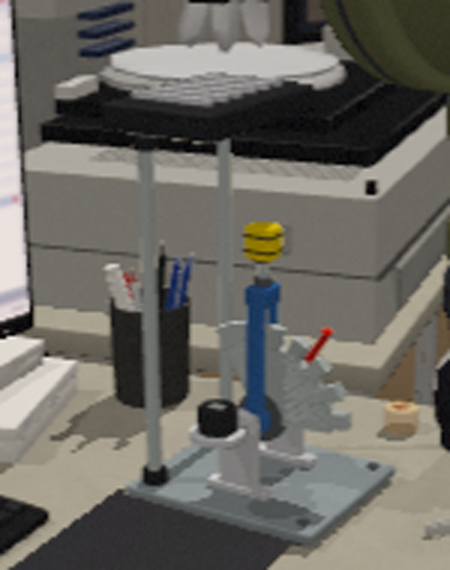

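```bash
cat > h.py <<'E'
import numpy as np,cv2
def load(n,k):
    z=np.load(f'{n}{k}.npz');return z['im'],z['d'],{q:z[q] for q in('fx','fy','cx','cy','pose')}
def cloud(d,p):
    v,u=np.mgrid[:480,:640];z=d.astype(float)
    P=np.stack([(u-p['cx'])/p['fx']*z,(v-p['cy'])/p['fy']*z,z],-1)
    W=P@p['pose'][:3,:3].T+p['pose'][:3,3];W[d<=0]=np.nan;return W
def proj(X,p):
    c=(np.atleast_2d(X)-p['pose'][:3,3])@p['pose'][:3,:3]
    return np.stack([c[:,0]/c[:,2]*p['fx']+p['cx'],c[:,1]/c[:,2]*p['fy']+p['cy']],-1)
E
python3 - <<'E'
from h import *
for n in('scene','side'):
    im,d,p=load(n,0);W=cloud(d,p);h=cv2.cvtColor(im,cv2.COLOR_RGB2HSV)
    box=np.zeros((480,640),bool)
    if n=='scene': box[200:370,305:455]=1
    else: box[185:310,260:380]=1
    H,S,V=h[...,0].astype(int),h[...,1],h[...,2]
    for nm,m in dict(yel=(H>22)&(H<33)&(S>150),red=((H<6)|(H>174))&(S>150),blue=(H>98)&(H<118)&(S>130)).items():
        m=m&box&np.isfinite(W[...,0]);v,u=np.nonzero(m)
        print(n,nm,m.sum(),u.min(),u.max(),v.min(),v.max(),np.round(np.median(W[m],0),1),np.round(np.percentile(W[m],[3,97],axis=0),1).tolist())
    m=box&(abs(W[...,2]-14)<5)&(S<60)
    m=cv2.morphologyEx(m.astype(np.uint8),cv2.MORPH_OPEN,np.ones((3,3),np.uint8))
    k,l,st,_=cv2.connectedComponentsWithStats(m);i=1+st[1:,4].argmax()
    pts=W[l==i];r=cv2.minAreaRect(pts[:,:2].astype(np.float32));print(n,'plate',len(pts),np.median(pts[:,2]),r)
    print(cv2.boxPoints(r), proj(np.c_[cv2.boxPoints(r),[14]*4],p))
E
```

```text
scene yel 281 370 387 219 237 [ 556.2 -101.1  216.3] [[548.0, -105.7, 93.4], [700.0, 106.5, 228.0]]
scene red 96 350 374 270 304 [ 528.4 -107.8  111.1] [[508.4, -113.7, 74.2], [552.1, -93.8, 143.6]]
scene blue 420 369 384 245 305 [ 557.6 -105.5  149.1] [[551.0, -108.3, 83.2], [566.7, -82.6, 178.2]]
scene plate 3329 13.069882467916273 ((561.8684692382812, -94.16990661621094), (154.95523071289062, 175.37579345703125), 77.6672134399414)
[[ 4.5965570e+02 -1.5113040e+02]
 [ 6.3098444e+02 -1.8858882e+02]
 [ 6.6408124e+02 -3.7209412e+01]
 [ 4.9275250e+02  2.4900818e-01]] [[338.54636095 358.53328413]
 [432.89533188 343.98106505]
 [398.18664006 299.95187479]
 [315.13212727 310.58546251]]
side yel 143 312 323 194 207 [557.7 -84.8 218.4] [[547.1, -96.1, 203.8], [571.6, -79.7, 228.9]]
side red 29 272 340 213 239 [ 518.  -106.6  132.3] [[507.7, -290.8, 93.0], [644.5, -94.0, 147.3]]
side blue 331 285 322 208 263 [561.7 -81.2 128. ] [[551.0, -269.3, 69.1], [701.9, -76.7, 179.1]]
side plate 1457 14.015719643987495 ((559.0811157226562, -92.78471374511719), (153.94131469726562, 176.8460693359375), 78.49662017822266)
[[ 4.5708429e+02 -1.5057544e+02]
 [ 6.3037805e+02 -1.8584308e+02]
 [ 6.6107794e+02 -3.4993988e+01]
 [ 4.8778418e+02  2.7365112e-01]] [[363.37591327 274.48095815]
 [304.17095066 260.49706484]
 [270.722758   282.03312737]
 [334.28950132 299.26131716]]
```

```bash
python3 - <<'E'
from h import *
c=np.array([560.5,-93.5,0]);a=-0.208;R=np.array([[np.cos(a),-np.sin(a),0],[np.sin(a),np.cos(a),0],[0,0,1]])
for n in('scene','side'):
    im,d,p=load(n,0);W=(cloud(d,p)-c)@R;h=cv2.cvtColor(im,cv2.COLOR_RGB2HSV)
    ok=(abs(W[...,0])<120)&(abs(W[...,1])<90)&(W[...,2]>60)&(W[...,2]<260)
    H,S,V=h[...,0].astype(int),h[...,1],h[...,2]
    for nm,m in dict(yel=(H>22)&(H<33)&(S>150),red=((H<6)|(H>174))&(S>130),blue=(H>98)&(H<118)&(S>130)).items():
        m=m&ok; q=W[m]
        print(n,nm,len(q),np.round(np.percentile(q,[5,50,95],axis=0),1).tolist())
        if nm!='yel':
            f=np.polyfit(q[:,2]-68,q[:,0],1);print('  line ang fwd',-np.arctan(f[0]),'x at hinge',f[1])
            rr=np.hypot(q[:,0],q[:,2]-68)>45; print('  ang from hinge',np.median(np.arctan2(-q[rr,0],q[rr,2]-68)))
E
```

```text
scene yel 272 [[-11.6, -11.2, 203.3], [-3.5, -8.2, 216.8], [9.7, 6.1, 227.9]]
scene red 114 [[-48.9, -23.2, 75.8], [-28.6, -21.0, 111.6], [-7.3, -8.9, 143.4]]
  line ang fwd 0.5603837777876725 x at hinge -0.7762582748788428
  ang from hinge 0.5703412805585995
scene blue 419 [[-8.1, -14.6, 87.0], [-0.8, -12.2, 149.2], [7.4, 8.8, 177.6]]
  line ang fwd 0.021934405935867398 x at hinge 0.8614127055940236
  ang from hinge 0.01792319374476093
side yel 143 [[-13.4, -3.5, 204.1], [-4.9, 8.8, 218.4], [8.6, 12.7, 228.7]]
side red 29 [[-50.2, -22.8, 116.3], [-40.2, -20.1, 132.3], [-30.8, -12.1, 147.1]]
  line ang fwd 0.5690123829516935 x at hinge 0.482823508213548
  ang from hinge 0.5597731042288133
side blue 286 [[-10.3, -5.0, 74.2], [-2.8, 12.7, 136.4], [5.6, 16.0, 178.2]]
  line ang fwd 0.009138296458901391 x at hinge -1.746837542041611
  ang from hinge 0.033362264673619454
```

```bash
python3 - <<'E'
from h import *
G={}
for n in('scene','side'):
    im,d,p=load(n,0);W=cloud(d,p).reshape(-1,3);W=W[np.isfinite(W[:,0])]
    for q in W:
        if -200<q[0]<1300 and -700<q[1]<900 and q[2]<900:
            k=(int(q[0]//100),int(q[1]//100));G[k]=max(G.get(k,-999),q[2])
print('x\\y',[y*100 for y in range(-7,9)])
for x in range(-2,13):print(x*100,[int(G.get((x,y),-1)) for y in range(-7,9)])
E
```

```text
x\y [-700, -600, -500, -400, -300, -200, -100, 0, 100, 200, 300, 400, 500, 600, 700, 800]
-200 [-1, -1, -1, 4, 354, 2, 13, 13, -58, -1, -1, -1, -1, -1, -1, -1]
-100 [-1, -1, -1, -1, 369, -1, 296, 296, 13, -1, -1, -1, -1, -1, -1, -1]
0 [-608, -606, -711, 118, 372, 12, 296, 296, 14, 553, 551, 538, -1, -1, -1, -1]
100 [-711, -607, -710, 356, 366, 2, 13, 245, 12, 555, 556, 566, 562, 553, -1, -1]
200 [-718, -711, -684, 335, -710, -1, -1, -1, -1, -1, -1, 566, 565, 547, -1, -1]
300 [-711, -1, -725, 1, 25, 10, 10, 2, 14, 35, 43, 2, 529, 535, 546, 545]
400 [-1, -1, -1, 2, 25, 17, 110, 3, 13, 16, 40, 20, 163, 381, 543, 547]
500 [197, 196, 180, 3, 2, 332, 332, 5, 41, 42, 21, 20, 422, 428, 568, 568]
600 [218, 217, 175, 2, 146, 333, 332, 5, 5, 2, 120, 153, 418, 427, 496, 572]
700 [700, 208, 175, 2, 144, 36, 490, 490, 24, 23, 222, 222, 222, 364, 574, 574]
800 [701, 193, 174, 4, 60, 60, 56, 490, 489, 489, 488, 24, 2, 0, 575, 577]
900 [703, 693, 684, 0, 58, 59, 36, 37, 336, 10, 489, 489, 485, 2, 248, 244]
1000 [-1, -1, 683, -1, 1, 4, 11, 10, 304, 96, 10, 1, 9, 18, 22, 26]
1100 [-1, -1, 684, -1, 1, 4, 11, 12, 23, 10, 10, -1, 0, 6, 4, 586]
1200 [706, 703, 693, 683, -1, 210, 647, 585, 586, 586, 586, 587, 587, 587, 588, 588]
```

Call:
{"method": "carry_out", "body": {
  "commands": [
    [[0, 0, -0.035], 0],
    [[0, 0, -0.035], 0],
    [[0, 0, -0.035], 0],
    [[-0.01, -0.01, -0.035], 0],
    [[-0.012, -0.014, -0.035], 0],
    [[-0.02, -0.025, -0.025], 0],
    [[-0.025, -0.028, -0.01], 0],
    [[-0.025, -0.028, 0], 0]
  ]
}}

```text
t: 0.82
position: [285.5, 472.9, 450.9]
tcp_rot: [0.583, 3.084, 0.009]
force: [0.9, -0.0, 1.4]
width: 95.0
```

Call:
{"method": "carry_out", "body": {
  "commands": [
    [[-0.025, -0.029, 0], 0],
    [[-0.025, -0.029, 0], 0],
    [[-0.025, -0.029, 0], 0],
    [[-0.025, -0.029, 0], 0],
    [[-0.025, -0.029, 0], 0],
    [[-0.025, -0.029, 0], 0],
    [[-0.025, -0.029, 0], 0],
    [[-0.025, -0.029, 0], 0]
  ]
}}

```text
t: 1.48
position: [386.3, 182.6, 446.5]
tcp_rot: [0.584, 3.087, 0.0]
force: [1.7, 0.4, 0.1]
width: 94.9
```

Call:
{"method": "carry_out", "body": {
  "commands": [
    [[-0.025, -0.029, 0], 0],
    [[-0.025, -0.029, 0], 0],
    [[-0.025, -0.029, 0], 0],
    [[-0.025, -0.029, 0], 0],
    [[-0.025, -0.029, 0], 0],
    [[-0.025, -0.029, 0], 0],
    [[-0.025, -0.029, 0], 0],
    [[-0.025, -0.029, 0], -0.1]
  ]
}}

```text
t: 2.15
position: [487.6, -106.7, 446.4]
tcp_rot: [-0.429, -3.112, -0.0]
force: [0.8, -0.2, -0.2]
width: 95.3
```

Call:
{"method": "carry_out", "body": {
  "commands": [
    [[0, 0, 0], -0.066],
    [[0, 0, 0], 0]
  ]
}}

```text
t: 2.32
position: [487.6, -106.6, 445.4]
tcp_rot: [-0.331, -3.122, -0.001]
force: [0.8, 1.2, -0.1]
width: 95.1
```

```bash
cat > st.py <<'E'
from workcell import bot
import numpy as np
from scipy.spatial.transform import Rotation as Ro
s=bot.state();np.set_printoptions(precision=4,suppress=True)
print(s['t'],s['joint_pos'],s['position'],s['force'],s['width'])
R=Ro.from_rotvec(s['tcp_rot']).as_matrix();print(R)
a=-0.208;F=np.array([[np.cos(a),-np.sin(a),0],[np.sin(a),np.cos(a),0],[0,0,1]])
print('tool axes in fixture frame\n',F.T@R,'\npos in fixture',F.T@(s['position']-[560.5,-93.5,0]))
E
python3 st.py
```

```text
2.3167 [-0.3228 -0.2574  1.6697  0.0001  1.7318 -1.6823] [ 487.6435 -106.5622  445.4129] [ 0.7838  1.2043 -0.0638] 95.14970835249026
[[-0.9778  0.2097 -0.0024]
 [ 0.2097  0.9778  0.0009]
 [ 0.0025  0.0004 -1.    ]]
tool axes in fixture frame
 [[-1.      0.0033 -0.0025]
 [ 0.0033  1.      0.0004]
 [ 0.0025  0.0004 -1.    ]] 
pos in fixture [-68.5887 -27.8258 445.4129]
```

Call:
{"method": "carry_out", "body": {
  "commands": [
    [[0, 0.028, -0.03], 0],
    [[0, 0.028, -0.04], 0],
    [[0, 0, -0.04], 0],
    [[0, 0, -0.04], 0],
    [[0, 0, -0.04], 0],
    [[0, 0, -0.04], 0],
    [[0, 0, -0.04], 0],
    [[0, 0, -0.04], 0]
  ]
}}

```text
t: 2.98
position: [497.1, -52.6, 753.1]
tcp_rot: [0.327, 3.123, 0.0]
force: [0.2, 1.0, 1.4]
width: 95.1
```

Call:
{"method": "carry_out", "body": {
  "commands": [
    [[0, 0, -0.04], 0],
    [[0, 0, -0.04], 0],
    [[0, 0, -0.04], 0],
    [[0, 0, -0.04], 0]
  ]
}}

```text
t: 3.32
position: [497.5, -52.8, 885.7]
tcp_rot: [0.327, 3.116, -0.001]
force: [1.0, -0.5, 2.2]
width: 95.0
```

```bash
python3 st.py
```

```text
3.3167 [-0.2132  0.3204  0.2219  0.0003  2.5911 -1.5748] [497.5169 -52.802  885.6869] [ 1.0112 -0.491   2.1907] 94.99758829647133
[[-0.9782  0.2073  0.0081]
 [ 0.2073  0.9783 -0.0016]
 [-0.0082  0.0001 -1.    ]]
tool axes in fixture frame
 [[-1.      0.0008  0.0082]
 [ 0.0008  1.      0.0001]
 [-0.0082  0.0001 -1.    ]] 
pos in fixture [-70.0298  26.8146 885.6869]
```

Call:
{"method": "carry_out", "body": {
  "commands": [
    [[0, 0, -0.04], 0],
    [[0, 0, -0.04], 0],
    [[0, 0, -0.04], 0],
    [[0, 0, -0.04], 0]
  ]
}}

```text
t: 3.65
position: [453.7, -48.7, 927.1]
tcp_rot: [0.32, 3.055, -0.006]
force: [0.0, 0.2, 1.0]
width: 95.1
```

```bash
python3 st.py
```

```text
3.65 [-0.2274  0.3637  0.0278  0.0104  2.6799 -1.5801] [453.681  -48.6835 927.0727] [0.0078 0.2239 0.9687] 95.07991765659621
[[-0.9759  0.207   0.0695]
 [ 0.2067  0.9783 -0.0113]
 [-0.0703  0.0033 -0.9975]]
tool axes in fixture frame
 [[-0.9975  0.0005  0.0703]
 [ 0.0007  1.      0.0033]
 [-0.0703  0.0033 -0.9975]] 
pos in fixture [-113.7713   21.792   927.0727]
```

Call:
{"method": "carry_out", "body": {
  "commands": [
    [[0.04, 0, 0], 0],
    [[0.04, 0, 0], 0],
    [[0.04, 0, 0], 0],
    [[0.04, 0, 0], 0]
  ]
}}

```text
t: 3.98
position: [306.2, -17.5, 920.7]
tcp_rot: [0.32, 3.048, -0.008]
force: [-0.3, 0.2, 0.6]
width: 94.7
```

```bash
python3 st.py
```

```text
3.9833 [-0.2375 -0.1122  0.6134  0.0097  2.5638 -1.5911] [306.239  -17.5077 920.7121] [-0.2725  0.2179  0.5531] 94.7156057076563
[[-0.9754  0.2073  0.0756]
 [ 0.2069  0.9783 -0.0129]
 [-0.0766  0.0031 -0.9971]]
tool axes in fixture frame
 [[-0.9971  0.0008  0.0766]
 [ 0.001   1.      0.003 ]
 [-0.0766  0.0031 -0.9971]] 
pos in fixture [-264.4732   21.8486  920.7121]
```

Call:
{"method": "carry_out", "body": {
  "commands": [
    [[0, 0, -0.04], 0],
    [[0, 0, -0.04], 0],
    [[0, 0, -0.04], 0],
    [[0, 0, -0.04], 0],
    [[0, 0, -0.04], 0],
    [[0, 0, -0.04], 0]
  ]
}}

```text
t: 4.48
position: [277.0, -12.6, 990.0]
tcp_rot: [0.308, 2.933, -0.027]
force: [0.1, -0.7, -0.3]
width: 94.7
```

```bash
python3 st.py
```

```text
4.4833 [-0.2495  0.0356  0.2331  0.0217  2.6801 -1.5909] [276.9624 -12.5718 990.0059] [ 0.0751 -0.7213 -0.2681] 94.72267998751093
[[-0.96    0.2073  0.188 ]
 [ 0.2039  0.9783 -0.0379]
 [-0.1918  0.0019 -0.9814]]
tool axes in fixture frame
 [[-0.9814  0.0009  0.1918]
 [ 0.0012  1.      0.0017]
 [-0.1918  0.0019 -0.9814]] 
pos in fixture [-294.1381   20.6323  990.0059]
```

Call:
{"method": "carry_out", "body": {
  "commands": [
    [[0, 0, -0.04], 0],
    [[0, 0, -0.04], 0],
    [[0, 0, -0.04], 0],
    [[0, 0, -0.04], 0],
    [[0, 0, -0.04], 0],
    [[0, 0, -0.04], 0],
    [[0, 0, -0.04], 0],
    [[0, 0, -0.04], 0]
  ]
}}

```text
t: 5.15
position: [198.4, 4.9, 1027.1]
tcp_rot: [0.292, 2.773, -0.054]
force: [0.3, -0.3, -0.5]
width: 95.1
```

```bash
python3 st.py
```

```text
5.15 [-0.2839 -0.0269  0.134   0.0555  2.6801 -1.5908] [ 198.3765    4.9023 1027.1417] [ 0.2625 -0.2509 -0.527 ] 95.14440860465308
[[-0.9173  0.2084  0.3394]
 [ 0.1951  0.978  -0.0733]
 [-0.3473 -0.001  -0.9378]]
tool axes in fixture frame
 [[-0.9378  0.002   0.3472]
 [ 0.0015  1.     -0.0016]
 [-0.3473 -0.001  -0.9378]] 
pos in fixture [-374.6387   21.5016 1027.1417]
```

Call:
{"method": "carry_out", "body": {
  "commands": [
    [[0, 0, -0.04], 0],
    [[0, 0, -0.04], 0],
    [[0, 0, -0.04], 0],
    [[0, 0, -0.04], 0],
    [[0, 0, -0.04], 0],
    [[0, 0, -0.04], 0],
    [[0, 0, -0.04], 0],
    [[0, 0, -0.04], 0]
  ]
}}

```text
t: 5.82
position: [117.4, 33.3, 1046.3]
tcp_rot: [0.282, 2.67, -0.082]
force: [1.3, -0.0, -0.4]
width: 95.3
```

```bash
python3 st.py
```

```text
5.8167 [ 0.4945 -0.031   0.0334 -0.7276  2.6799 -1.5929] [ 117.4182   33.2712 1046.2815] [ 1.3303 -0.0152 -0.3842] 95.34745475552842
[[-0.8769  0.2117  0.4315]
 [ 0.1848  0.9773 -0.1039]
 [-0.4437 -0.0114 -0.8961]]
tool axes in fixture frame
 [[-0.8962  0.0053  0.4437]
 [-0.0003  0.9999 -0.0126]
 [-0.4437 -0.0114 -0.8961]] 
pos in fixture [-459.7102   32.5409 1046.2815]
```

Call:
{"method": "carry_out", "body": {
  "commands": [
    [[-0.019, 0, 0.025], 0],
    [[-0.019, 0, 0.025], 0],
    [[-0.019, 0, 0.025], 0],
    [[-0.019, 0, 0.03], 0],
    [[-0.019, 0, 0.03], 0],
    [[-0.019, 0, 0.03], 0],
    [[-0.019, 0, 0.03], 0],
    [[-0.019, 0, 0.03], 0]
  ]
}}

```text
t: 6.48
position: [311.9, -13.1, 935.6]
tcp_rot: [0.275, 2.666, -0.111]
force: [0.3, -0.2, 1.0]
width: 95.0
```

```bash
python3 st.py
```

```text
6.4833 [-0.1737 -0.3046  0.7914 -0.0571  2.1896 -1.583 ] [311.8953 -13.0825 935.5534] [ 0.2651 -0.1595  1.0441] 94.9860793885596
[[-0.8763  0.2116  0.4327]
 [ 0.1751  0.9768 -0.1232]
 [-0.4488 -0.0322 -0.8931]]
tool axes in fixture frame
 [[-0.8936  0.0054  0.4488]
 [-0.0097  0.9995 -0.0312]
 [-0.4488 -0.0322 -0.8931]] 
pos in fixture [-259.8527   27.3465  935.5534]
```

Call:
{"method": "carry_out", "body": {
  "commands": [
    [[-0.027, 0, 0.029], 0],
    [[-0.027, 0, 0.029], 0],
    [[-0.027, 0, 0.029], 0],
    [[-0.027, 0, 0.029], 0],
    [[-0.027, 0, 0.029], 0],
    [[-0.027, 0, 0.029], 0],
    [[-0.027, 0, 0.029], 0],
    [[-0.027, 0, 0.029], 0]
  ]
}}

```text
t: 7.15
position: [602.6, -78.9, 825.2]
tcp_rot: [0.274, 2.667, -0.11]
force: [0.2, 0.6, 0.0]
width: 95.0
```

```bash
python3 st.py
```

```text
7.15 [-0.2038  0.0244  0.7875 -0.0343  1.8648 -1.5877] [602.6344 -78.8737 825.2008] [0.1751 0.5613 0.0275] 94.98347199677491
[[-0.8769  0.2106  0.432 ]
 [ 0.1741  0.977  -0.1228]
 [-0.448  -0.0324 -0.8935]]
tool axes in fixture frame
 [[-0.894   0.0043  0.4481]
 [-0.0107  0.9995 -0.0309]
 [-0.448  -0.0324 -0.8935]] 
pos in fixture [ 38.2058  23.012  825.2008]
```

Call:
{"method": "carry_out", "body": {
  "commands": [
    [[-0.033, 0, 0.017], 0],
    [[-0.033, 0, 0.017], 0],
    [[-0.033, 0, 0.017], 0],
    [[-0.033, 0, 0.017], 0],
    [[-0.033, 0, 0.017], 0],
    [[-0.033, 0, 0.017], 0],
    [[-0.033, 0, 0.017], 0],
    [[-0.033, 0, 0.017], 0]
  ]
}}

```text
t: 7.82
position: [843.6, -134.2, 769.6]
tcp_rot: [0.268, 2.629, -0.113]
force: [0.2, -0.4, -0.8]
width: 95.2
```

```bash
python3 st.py
```

```text
7.8167 [-0.212   0.6884  0.0301 -0.0288  1.9204 -1.5962] [ 843.6322 -134.2108  769.5605] [ 0.1933 -0.3839 -0.7729] 95.16522566807441
[[-0.8601  0.2098  0.4651]
 [ 0.1692  0.9773 -0.1278]
 [-0.4813 -0.0312 -0.876 ]]
tool axes in fixture frame
 [[-0.8765  0.0034  0.4815]
 [-0.012   0.9995 -0.029 ]
 [-0.4813 -0.0312 -0.876 ]] 
pos in fixture [285.4364  18.6345 769.5605]
```

Call:
{"method": "carry_out", "body": {
  "commands": [
    [[-0.04, 0, 0], 0],
    [[-0.04, 0, 0], 0],
    [[-0.04, 0, 0], 0],
    [[-0.04, 0, 0], 0],
    [[-0.04, 0, 0], 0],
    [[-0.04, 0, 0], 0]
  ]
}}

```text
t: 8.32
position: [904.3, -152.2, 765.0]
tcp_rot: [0.249, 2.478, -0.123]
force: [-0.1, 0.3, 0.1]
width: 94.7
```

```bash
python3 st.py
```

```text
8.3167 [-0.2207  0.7269  0.0269 -0.0158  1.7329 -1.5993] [ 904.2811 -152.2309  765.0096] [-0.0775  0.2551  0.1122] 94.72547040428672
[[-0.7796  0.2079  0.5908]
 [ 0.1482  0.9777 -0.1485]
 [-0.6085 -0.0282 -0.793 ]]
tool axes in fixture frame
 [[-0.7934  0.0016  0.6087]
 [-0.0159  0.9996 -0.0233]
 [-0.6085 -0.0282 -0.793 ]] 
pos in fixture [348.4993  13.527  765.0096]
```

Call:
{"method": "carry_out", "body": {
  "commands": [
    [[-0.04, 0, 0], 0],
    [[-0.04, 0, 0], 0],
    [[-0.04, 0, 0], 0],
    [[-0.03, 0, 0], 0]
  ]
}}

```text
t: 8.65
position: [930.8, -160.3, 773.1]
tcp_rot: [0.237, 2.386, -0.13]
force: [0.2, -0.5, 0.2]
width: 95.4
```

```bash
python3 st.py
```

```text
8.65 [-0.225   0.7376  0.0271 -0.0083  1.6286 -1.6016] [ 930.8376 -160.3068  773.0558] [ 0.1836 -0.5011  0.2411] 95.3629587353191
[[-0.721   0.2068  0.6614]
 [ 0.1339  0.978  -0.1598]
 [-0.6799 -0.0267 -0.7328]]
tool axes in fixture frame
 [[-0.7331  0.0004  0.6801]
 [-0.0179  0.9996 -0.0198]
 [-0.6799 -0.0267 -0.7328]] 
pos in fixture [376.1511  11.1091 773.0558]
```

Call:
{"method": "carry_out", "body": {
  "commands": [
    [[0.033, 0, -0.013], 0],
    [[0.033, 0, -0.013], 0],
    [[0.033, 0, -0.013], 0],
    [[0.033, 0, -0.013], 0],
    [[0.033, 0, -0.013], 0],
    [[0.033, 0, -0.013], 0],
    [[0.033, 0, -0.013], 0],
    [[0.033, 0, -0.013], 0]
  ]
}}

```text
t: 9.32
position: [710.0, -116.2, 691.2]
tcp_rot: [0.237, 2.385, -0.13]
force: [0.4, -0.3, 1.2]
width: 95.2
```

Call:
{"method": "carry_out", "body": {
  "commands": [
    [[0.033, 0, -0.013], 0],
    [[0.033, 0, -0.013], 0],
    [[0.033, 0, -0.013], 0],
    [[0.033, 0, -0.013], 0],
    [[0.033, 0, -0.013], 0],
    [[0.033, 0, -0.013], 0],
    [[0.033, 0, -0.013], 0],
    [[0.033, 0, -0.013], 0]
  ]
}}

```text
t: 9.98
position: [451.4, -64.3, 587.7]
tcp_rot: [0.236, 2.385, -0.13]
force: [-0.3, -0.4, 0.6]
width: 95.2
```

```bash
python3 st.py
```

```text
9.9833 [-0.2747 -0.7346  1.8586  0.0268  1.2688 -1.6458] [451.3544 -64.3389 587.7408] [-0.2562 -0.4362  0.5806] 95.22468173569688
[[-0.7205  0.2066  0.662 ]
 [ 0.1335  0.9781 -0.16  ]
 [-0.6805 -0.0269 -0.7322]]
tool axes in fixture frame
 [[-0.7325  0.0002  0.6807]
 [-0.0182  0.9996 -0.0198]
 [-0.6805 -0.0269 -0.7322]] 
pos in fixture [-112.815     5.9936  587.7408]
```

```bash
cat > kin.py <<'E'
import numpy as np
from scipy.optimize import least_squares
D=[([1.113,0.1245,1.6516,0,1.3675],[237.74,604.35,235.4]),([-0.3228,-0.2574,1.6697,0,1.7318],[487.64,-106.56,445.4]),
([-.2132,.3204,.2219,0,2.5911],[497.5,-52.8,885.7]),([-.2375,-.1122,.6134,0.0097,2.5638],[306.2,-17.5,920.7]),
([-.2038,.0244,.7875,-.0343,1.8648],[602.6,-78.9,825.2]),([-.2207,.7269,.0269,-.0158,1.7329],[904.3,-152.2,765]),
([-.2747,-.7346,1.8586,.0268,1.2688],[451.35,-64.34,587.7]),([.4945,-.031,.0334,-.7276,2.6799],[117.42,33.27,1046.3])]
def fk(p,q):
    L1,L2,L3,h,r0,ld=p[:6];a,b=q[1],q[1]+q[2];
    # forearm frame: axis f=(sin b,0,cos b); n = in-plane perpendicular (cos b,0,-sin b); y lateral
    f=np.array([np.sin(b),0,np.cos(b)]);n=np.array([np.cos(b),0,-np.sin(b)]);y=np.array([0,1.,0])
    n2=n*np.cos(q[3])+p[6]*y*np.sin(q[3])
    P=np.array([r0+L1*np.sin(a),ld,h+L1*np.cos(a)])+L2*f+L3*(f*np.cos(q[4])+n2*np.sin(q[4]))
    c,s=np.cos(q[0]),np.sin(q[0]);return np.array([c*P[0]-s*P[1],s*P[0]+c*P[1],P[2]])
if __name__=='__main__':
  for sg in(1,-1):
    r=least_squares(lambda p:np.concatenate([fk(list(p)+[sg],q)-x for q,x in D]),[400,400,250,250,0,54]);print(sg,r.x,abs(r.fun).max())
    p=list(r.x)+[sg]
    if abs(r.fun).max()<15:
      fx=np.array([560.5,-93.5,0]);ex=np.array([np.cos(.208),-np.sin(.208),0])
      for T in(.748,):
       for nm,x,z in(('pre',-91,311),('grasp',-5,218),('pull',-5,232),('end',-105,206),('end2',-100,196),('back',-180,280)):
        X=fx+ex*x+[0,0,z]
        g=least_squares(lambda q:np.r_[fk(p,[q[0],q[1],q[2],0,q[3]])-X,300*(q[1]+q[2]+q[3]-np.pi+T)],[-.28,-.7,2.2,1.0])
        print(nm,g.x,g.cost)
E
python3 kin.py
```

```text
1 [466.28776623 614.27796723 285.933321   196.13097447  18.91423729
  54.26390755] 27.47844208880599
-1 [459.20664485 614.5327014  227.00795135 148.67196474  34.62258055
  34.14371587] 101.96670437385174
```

```bash
python3 - <<'E'
s=open('kin.py').read()
s=s.replace(",([.4945,-.031,.0334,-.7276,2.6799],[117.42,33.27,1046.3])]",",([-.2274,.3637,.0278,.0104,2.6799],[453.7,-48.7,927.1]),([-.1737,-.3046,.7914,-.0571,2.1896],[311.9,-13.1,935.55]),([-.212,.6884,.0301,-.0288,1.9204],[843.6,-134.2,769.6]),([-.2839,-.0269,.134,.0555,2.6801],[198.4,4.9,1027.1])]")
s=s.replace("p[6]*y","p[-1]*y").replace("+L2*f+L3","+L2*f+p[6]*n+L3").replace("0,54])","0,54,0])").replace("<15","<30")
open('kin.py','w').write(s)
E
python3 kin.py
```

```text
1 [ 4.52382136e+02  6.13142642e+02  2.70173173e+02  2.23206925e+02
 -5.64681584e-02  5.36304520e+01  4.24175159e+01] 0.1947657831444758
pre [-0.26974373 -0.795918    2.34754355  0.8419671 ] 4.7430261926413335e-27
grasp [-0.26027492 -0.45662941  2.31258703  0.53763504] 1.1205374728211862e-26
pull [-0.26027492 -0.47147966  2.29808964  0.56698267] 3.5439181736601345e-26
end [-0.27162047 -0.79460501  2.51959061  0.66860706] 1.2719987666236205e-26
end2 [-0.27093722 -0.76399508  2.52203164  0.63555609] 3.0087549355582e-26
back [-0.28400289 -1.1355235   2.53277632  0.99633983] 2.445863236637747e-27
-1 [451.94166637 613.1465807  266.37240897 220.38868043   0.7774781
  50.61898456  42.86228329] 21.72767713219607
pre [-0.26339696 -0.79021309  2.34355277  0.84025297] 9.084916614977782e-27
grasp [-0.25490528 -0.45169542  2.30786633  0.53742175] 5.9547165430608076e-27
pull [-0.25490528 -0.46653941  2.29341281  0.56671926] 2.7235422752755433e-27
end [-0.26507978 -0.78779024  2.51512863  0.66625426] 2.1302794315040813e-26
end2 [-0.26446714 -0.75724492  2.51749455  0.63334303] 7.46932948108515e-27
back [-0.27618032 -1.12805876  2.52923414  0.99241728] 1.0523798906100908e-26
```

Call:
{"method": "carry_out", "body": {
  "commands": [
    [[0.0215, 0.0005, 0.0272], 0],
    [[0.0215, 0.0005, 0.0272], 0],
    [[0.0215, 0.0005, 0.0272], 0],
    [[0.0215, 0.0005, 0.0272], 0],
    [[0.0215, 0.0005, 0.0272], 0],
    [[0.0215, 0.0005, 0.0272], 0],
    [[0.0215, 0.0005, 0.0272], 0],
    [[0.0215, 0.0005, 0.0272], 0]
  ]
}}

```text
t: 10.65
position: [473.7, -72.6, 310.6]
tcp_rot: [0.236, 2.384, -0.13]
force: [0.4, -0.4, -0.5]
width: 95.4
```

Call:
{"method": "carry_out", "body": {
  "commands": [
    [[0, 0, 0], 0],
    [[0, 0, 0], 0]
  ]
}}

```text
t: 10.82
position: [473.2, -72.5, 309.5]
tcp_rot: [0.237, 2.389, -0.129]
force: [0.7, 0.3, 1.0]
width: 94.9
```

```bash
python3 st.py; python3 - <<'E'
from workcell import bot
import cv2,numpy as np
for n in("scene","side","wrist"):
    p=bot.camera_params(n);im,d=bot.capture(n)
    np.savez(f"{n}1.npz",im=im,d=d,**p)
    if n=='scene': im=cv2.resize(im[140:370,305:455],None,fx=2.6,fy=2.6,interpolation=cv2.INTER_CUBIC)
    cv2.imwrite(f"pics/{n}1.png",im[:,:,::-1])
E
```

```text
10.8167 [-0.2812 -0.7917  2.347   0.0402  0.8422 -1.6691] [473.2396 -72.4809 309.5491] [0.6839 0.3438 0.9879] 94.8878527326398
[[-0.7232  0.2067  0.659 ]
 [ 0.1345  0.978  -0.1592]
 [-0.6774 -0.0265 -0.7351]]
tool axes in fixture frame
 [[-0.7354  0.0003  0.6776]
 [-0.0177  0.9996 -0.0197]
 [-0.6774 -0.0265 -0.7351]] 
pos in fixture [-89.7201   2.5464 309.5491]
```

View pics/wrist1.png

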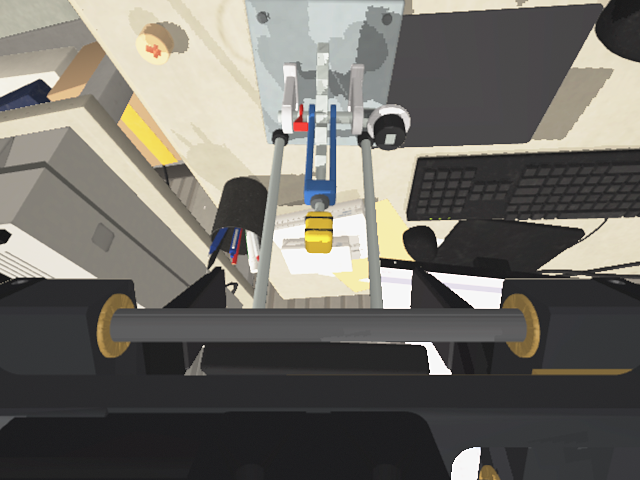

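View pics/side1.png

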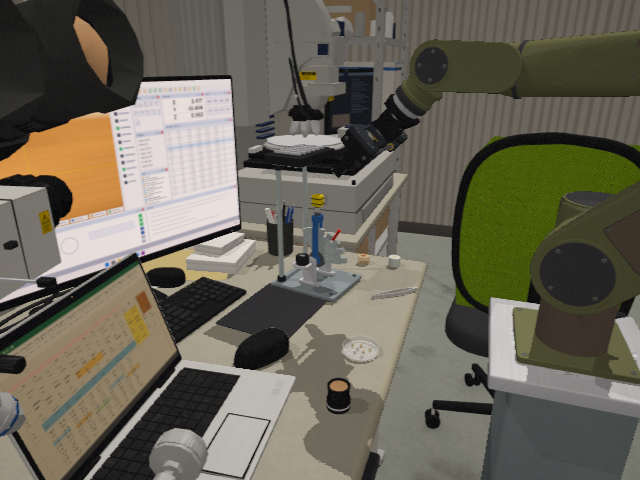

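View pics/scene1.png

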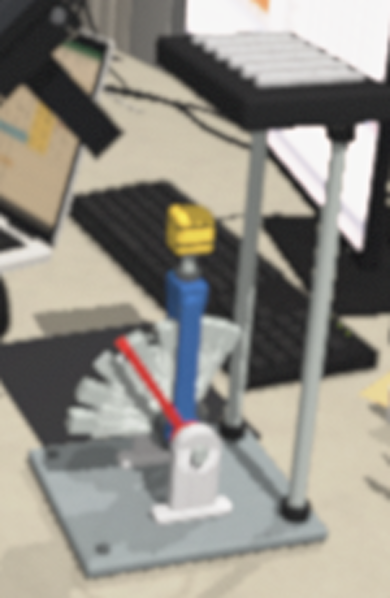

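The wrist view has the knob centred between the jaws at about (319,232), with the lever upright behind it. The tool is tilted and sits in front of the lamp. I'll measure the knob from the wrist depth.

```bash
cat > knob.py <<'E'
from h import *
import sys
from scipy.spatial.transform import Rotation as Ro
def run(k,n='wrist'):
    c=np.array([560.5,-93.5,0]);a=-0.208;R=np.array([[np.cos(a),-np.sin(a),0],[np.sin(a),np.cos(a),0],[0,0,1]])
    im,d,p=load(n,k);W=(cloud(d,p)-c)@R;h=cv2.cvtColor(im,cv2.COLOR_RGB2HSV);H,S=h[...,0].astype(int),h[...,1]
    ok=(abs(W[...,0])<190)&(abs(W[...,1])<60)&(W[...,2]>60)&(W[...,2]<260)
    for nm,m in dict(yel=(H>22)&(H<33)&(S>120),red=((H<6)|(H>174))&(S>130),blue=(H>98)&(H<118)&(S>130)).items():
        q=W[m&ok]
        if len(q)>10: print(n,nm,len(q),np.round(np.percentile(q,[3,50,97],axis=0),1).tolist())
    q=W[(abs(W[...,2]-14)<4)&(abs(W[...,0])<110)&(abs(W[...,1])<100)&(S<70)]
    print('plate',np.percentile(q,[1,99],axis=0).round(1).tolist()) if len(q) else 0
if __name__=='__main__':
    for n in sys.argv[2:]: run(sys.argv[1],n)
E
python3 knob.py 1 wrist scene side
```

```text
wrist yel 974 [[-13.6, -10.0, 204.1], [-11.7, -0.3, 224.0], [7.6, 9.3, 228.3]]
wrist red 190 [[-51.9, -23.1, 65.5], [-48.1, -19.9, 143.3], [-7.7, -11.8, 146.0]]
wrist blue 1313 [[-11.5, -13.3, 70.5], [-7.7, -1.3, 152.3], [2.3, 12.6, 179.1]]
plate [[-85.6, -74.3, 10.9], [81.4, 71.9, 15.9]]
scene yel 273 [[-11.7, -11.8, 202.3], [-2.9, -8.2, 216.6], [11.0, 6.8, 228.1]]
scene red 110 [[-49.8, -23.2, 75.4], [-29.0, -20.9, 113.5], [-6.7, -8.2, 144.0]]
scene blue 419 [[-8.2, -14.5, 82.9], [-0.7, -12.0, 148.3], [7.9, 9.9, 178.3]]
plate [[-84.8, -74.5, 10.3], [85.8, 71.4, 16.9]]
side yel 147 [[-13.3, -5.4, 203.9], [-5.2, 9.0, 217.5], [8.7, 12.5, 229.3]]
side red 28 [[-51.3, -24.6, 116.5], [-39.2, -20.9, 131.1], [-29.1, -10.6, 146.3]]
side blue 289 [[-10.8, -9.1, 70.0], [-2.4, 12.5, 136.5], [6.3, 15.8, 179.4]]
plate [[-87.5, -70.3, 10.4], [83.4, 75.5, 17.4]]
```

Call:
{"method": "carry_out", "body": {
  "commands": [
    [[0, 0, 0.022], 0],
    [[0, 0, 0.022], 0],
    [[0, 0, 0.022], 0],
    [[0, 0, 0.02], 0],
    [[0, 0, 0.018], 0],
    [[0, 0, 0.018], 0],
    [[0, 0, 0], 0]
  ]
}}

```text
t: 11.55
position: [556.3, -92.8, 222.9]
tcp_rot: [0.237, 2.386, -0.13]
force: [-0.4, 0.7, -1.2]
width: 95.4
```

Call:
{"method": "carry_out", "body": {
  "commands": [
    [[0, 0, 0], 0],
    [[0, 0, 0], 0],
    [[0, 0, 0], 0],
    [[0, 0, 0], 0],
    [[0, 0, 0], 0],
    [[0, 0, 0], 0]
  ],
  "hand": 0.15,
  "force": 25
}}

```text
t: 12.05
position: [554.8, -92.4, 223.5]
tcp_rot: [0.237, 2.384, -0.13]
force: [1.0, -1.3, 0.4]
width: 60.1
```

```bash
python3 st.py; python3 - <<'E'
from workcell import bot
import cv2,numpy as np
for n in("scene","side","wrist"):
    p=bot.camera_params(n);im,d=bot.capture(n)
    np.savez(f"{n}2.npz",im=im,d=d,**p)
    if n=='scene': im=cv2.resize(im[140:370,305:455],None,fx=2.6,fy=2.6,interpolation=cv2.INTER_CUBIC)
    if n=='side': im=cv2.resize(im[100:310,230:420],None,fx=2.8,fy=2.8,interpolation=cv2.INTER_CUBIC)
    cv2.imwrite(f"pics/{n}2.png",im[:,:,::-1])
E
```

```text
12.05 [-0.2717 -0.4676  2.3109  0.045   0.5488 -1.6735] [554.7966 -92.3624 223.5366] [ 1.0247 -1.2571  0.3847] 60.05707597713344
[[-0.7197  0.2071  0.6627]
 [ 0.1338  0.978  -0.1603]
 [-0.6813 -0.0267 -0.7315]]
tool axes in fixture frame
 [[-0.7318  0.0007  0.6815]
 [-0.0177  0.9996 -0.02  ]
 [-0.6813 -0.0267 -0.7315]] 
pos in fixture [ -5.8154  -0.0647 223.5366]
```

View pics/wrist2.png

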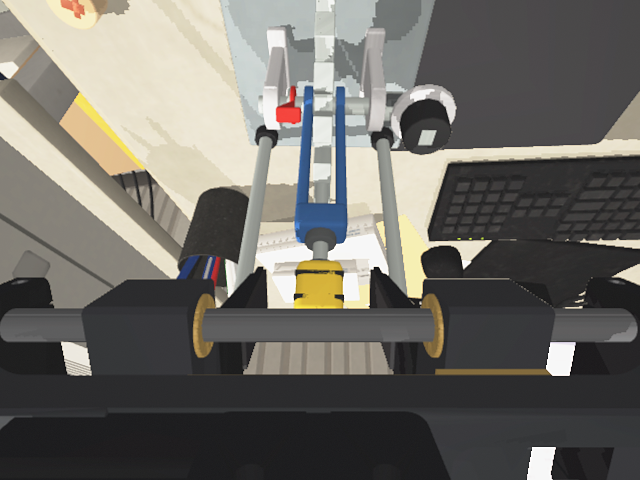

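View pics/side2.png

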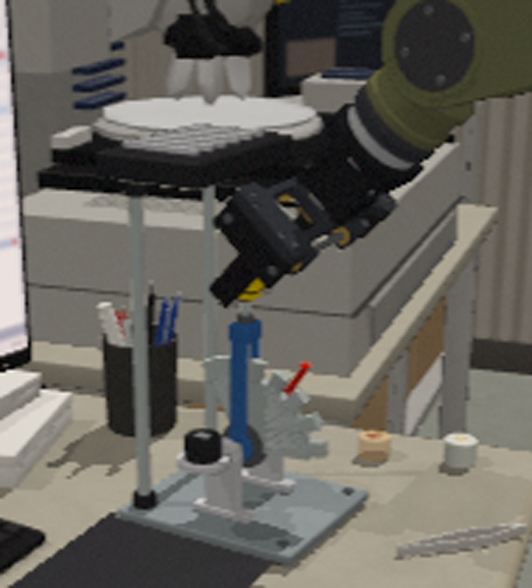

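View pics/scene2.png

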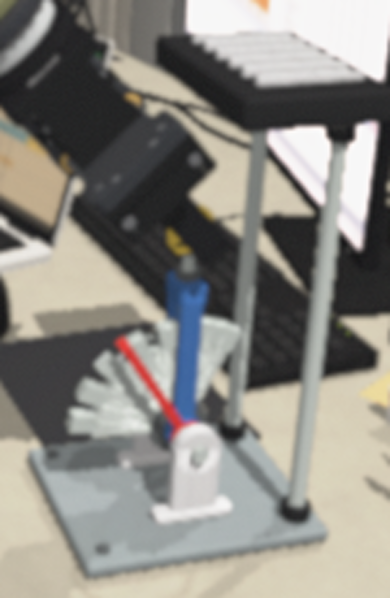

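Call:
{"method": "carry_out", "body": {
  "commands": [
    [[0.002, 0, 0.004], 0],
    [[0, 0, 0], 0],
    [[0, 0, 0], 0],
    [[0, 0, 0], 0],
    [[0, 0, 0], 0],
    [[0, 0, 0], 0],
    [[0, 0, 0], 0],
    [[0, 0, 0], 0]
  ],
  "hand": 0,
  "force": 25
}}

```text
t: 12.87
position: [555.9, -92.4, 217.9]
tcp_rot: [0.238, 2.386, -0.129]
force: [2.7, 2.8, -3.0]
width: 22.2
```

Call:
{"method": "carry_out", "body": {
  "commands": [
    [[0, 0, 0], 0],
    [[0, 0, 0], 0]
  ]
}}

```text
t: 13.03
position: [555.9, -92.4, 217.9]
tcp_rot: [0.237, 2.386, -0.129]
force: [3.6, 3.1, -2.8]
width: 22.1
```

```bash
python3 st.py
```

```text
13.0333 [-0.2715 -0.4575  2.3134  0.0465  0.5383 -1.6745] [555.8675 -92.4175 217.9379] [ 3.5971  3.0749 -2.759 ] 22.146243726916698
[[-0.721   0.207   0.6613]
 [ 0.1346  0.978  -0.1594]
 [-0.6798 -0.0259 -0.733 ]]
tool axes in fixture frame
 [[-0.7332  0.0006  0.68  ]
 [-0.0172  0.9997 -0.0194]
 [-0.6798 -0.0259 -0.733 ]] 
pos in fixture [ -4.7562   0.1025 217.9379]
```

Call:
{"method": "carry_out", "body": {
  "commands": [
    [[-0.003, 0, -0.0033], 0],
    [[-0.003, 0, -0.0033], 0],
    [[-0.003, 0, -0.003], 0],
    [[0, 0, 0], 0],
    [[0, 0, 0], 0]
  ]
}}

```text
t: 13.45
position: [555.4, -92.2, 230.4]
tcp_rot: [0.237, 2.387, -0.129]
force: [-0.5, 2.5, -6.4]
width: 22.1
```

```bash
python3 st.py; python3 - <<'E'
from workcell import bot
import cv2,numpy as np
for n in("side","wrist"):
    p=bot.camera_params(n);im,d=bot.capture(n)
    np.savez(f"{n}3.npz",im=im,d=d,**p)
    if n=='side': im=cv2.resize(im[100:310,230:420],None,fx=2.8,fy=2.8,interpolation=cv2.INTER_CUBIC)
    cv2.imwrite(f"pics/{n}3.png",im[:,:,::-1])
E
```

```text
13.45 [-0.2709 -0.4713  2.3003  0.0426  0.5669 -1.6705] [555.4359 -92.2335 230.3775] [-0.4589  2.4762 -6.3956] 22.086788864464463
[[-0.7222  0.207   0.66  ]
 [ 0.1345  0.978  -0.1596]
 [-0.6785 -0.0264 -0.7342]]
tool axes in fixture frame
 [[-0.7344  0.0006  0.6787]
 [-0.0175  0.9996 -0.0198]
 [-0.6785 -0.0264 -0.7342]] 
pos in fixture [ -5.2165   0.1934 230.3775]
```

View pics/wrist3.png

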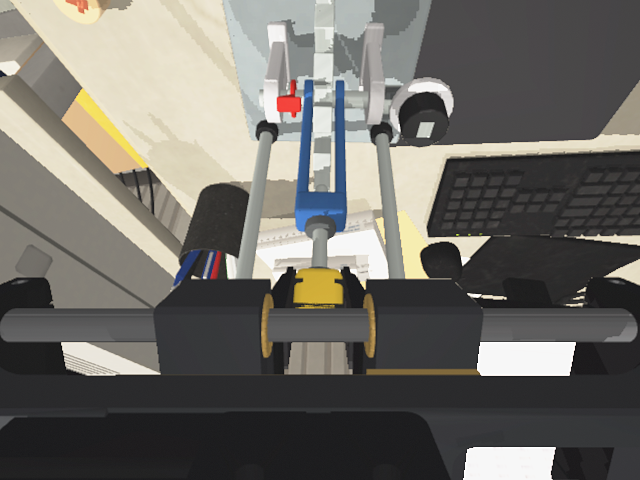

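View pics/side3.png

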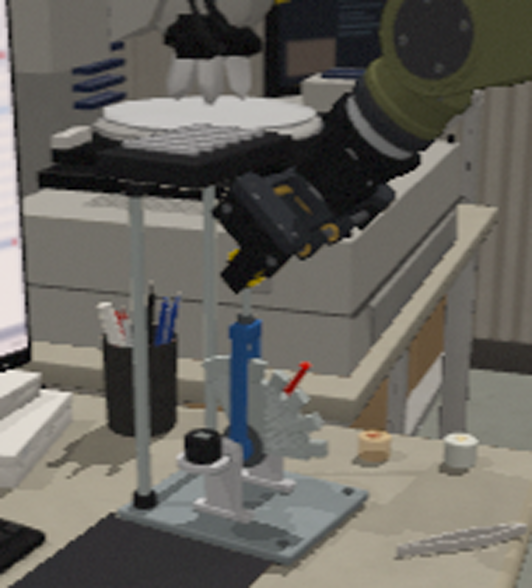

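Call:
{"method": "carry_out", "body": {
  "commands": [
    [[0.0062, 0, -0.005], 0],
    [[0.0062, 0, -0.005], 0],
    [[0.0067, 0, -0.0044], 0],
    [[0.0067, 0, -0.0044], 0],
    [[0.0071, 0, -0.0037], 0],
    [[0.0071, 0, -0.0037], 0],
    [[0.0075, 0.0002, -0.0029], 0],
    [[0.0074, 0.0002, -0.0029], 0]
  ]
}}

```text
t: 14.22
position: [496.4, -79.8, 219.8]
tcp_rot: [0.237, 2.379, -0.13]
force: [6.8, 1.2, -4.4]
width: 22.6
```

```bash
cat >> st.py <<'E'
g=F.T@(s['position']+3*R[:,2]-[560.5,-93.5,0])-[0,0,68];print('grasp rel hinge',g,'ang',np.arctan2(-g[0],g[2]),'rho',np.hypot(g[0],g[2]),'force fix',F.T@s['force'])
E
python3 st.py
```

```text
14.2167 [-0.2831 -0.6634  2.4337  0.0541  0.6176 -1.6872] [496.3573 -79.775  219.8066] [ 6.7595  1.1998 -4.3589] 22.593546012913396
[[-0.7165  0.2075  0.666 ]
 [ 0.1334  0.9779 -0.1611]
 [-0.6847 -0.0266 -0.7284]]
tool axes in fixture frame
 [[-0.7286  0.0011  0.6849]
 [-0.0175  0.9996 -0.0201]
 [-0.6847 -0.0266 -0.7284]] 
pos in fixture [-65.5945   0.1835 219.8066]
grasp rel hinge [-63.5398   0.1231 149.6215] ang 0.40159112959715515 rho 162.55429155351925 force fix [ 6.3661  2.5698 -4.3589]
```

Call:
{"method": "carry_out", "body": {
  "commands": [
    [[0.0075, 0.0002, -0.002], 0],
    [[0.0077, 0.0002, -0.002], 0],
    [[0.0047, 0.0001, -0.0005], 0],
    [[0, 0, 0], 0],
    [[0, 0, 0], 0]
  ]
}}

```text
t: 14.63
position: [478.9, -76.0, 209.0]
tcp_rot: [0.237, 2.381, -0.131]
force: [4.4, 0.4, -4.0]
width: 22.4
```

```bash
python3 st.py;  python3 - <<'E'
from workcell import bot
import cv2,numpy as np
for n in("scene","side","wrist"):
    p=bot.camera_params(n);im,d=bot.capture(n)
    np.savez(f"{n}4.npz",im=im,d=d,**p)
    if n=='scene': im=cv2.resize(im[140:370,305:455],None,fx=2.6,fy=2.6,interpolation=cv2.INTER_CUBIC)
    if n=='side': im=cv2.resize(im[100:310,230:420],None,fx=2.8,fy=2.8,interpolation=cv2.INTER_CUBIC)
    cv2.imwrite(f"pics/{n}4.png",im[:,:,::-1])
E
python3 knob.py 4 scene side wrist
```

```text
14.6333 [-0.287  -0.7184  2.4796  0.057   0.6285 -1.6923] [478.8773 -76.0361 209.0432] [ 4.4474  0.3719 -4.0367] 22.3834276592768
[[-0.7177  0.2076  0.6647]
 [ 0.1334  0.9778 -0.1613]
 [-0.6835 -0.027  -0.7295]]
tool axes in fixture frame
 [[-0.7298  0.0012  0.6837]
 [-0.0176  0.9996 -0.0205]
 [-0.6835 -0.027  -0.7295]] 
pos in fixture [-83.4698   0.2322 209.0432]
grasp rel hinge [-81.4187   0.1706 138.8548] ang 0.5303285259291033 rho 160.964719419746 force fix [ 4.2748  1.2823 -4.0367]
scene yel 87 [[-85.9, -18.6, 205.2], [-71.0, -8.8, 219.1], [-61.1, 7.9, 227.9]]
scene red 127 [[-49.3, -23.1, 77.0], [-28.2, -20.8, 110.0], [-6.8, -1.9, 143.5]]
scene blue 174 [[-57.3, -14.7, 83.9], [-43.1, -12.5, 150.6], [-3.6, -8.3, 166.9]]
plate [[-84.8, -74.4, 10.5], [85.9, 71.7, 17.0]]
side yel 34 [[-85.6, -2.0, 205.5], [-72.1, 9.2, 219.2], [-61.7, 20.2, 226.1]]
side blue 283 [[-59.5, -8.7, 68.9], [-31.7, 12.9, 125.5], [1.4, 15.9, 166.1]]
plate [[-87.3, -71.7, 10.4], [83.0, 75.9, 17.3]]
wrist yel 1579 [[-91.7, -10.1, 191.5], [-86.9, -0.3, 204.6], [-71.8, 9.0, 222.3]]
wrist red 347 [[-52.1, -23.1, 65.3], [-45.4, -21.3, 132.3], [2.7, -12.8, 145.8]]
wrist blue 1827 [[-60.6, -13.3, 67.6], [-50.8, -0.4, 153.1], [-11.5, 12.5, 168.0]]
plate [[-86.7, -73.9, 10.6], [75.3, 71.8, 15.9]]
```

View pics/scene4.png

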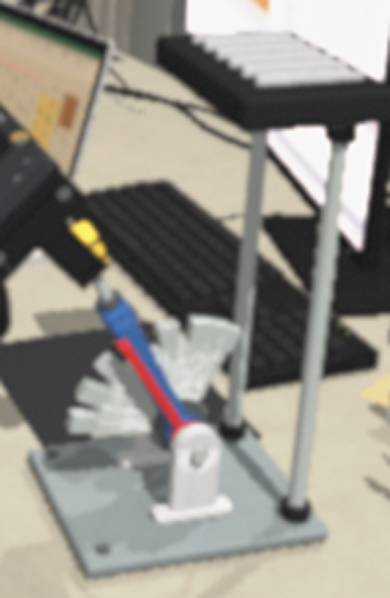

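View pics/side4.png

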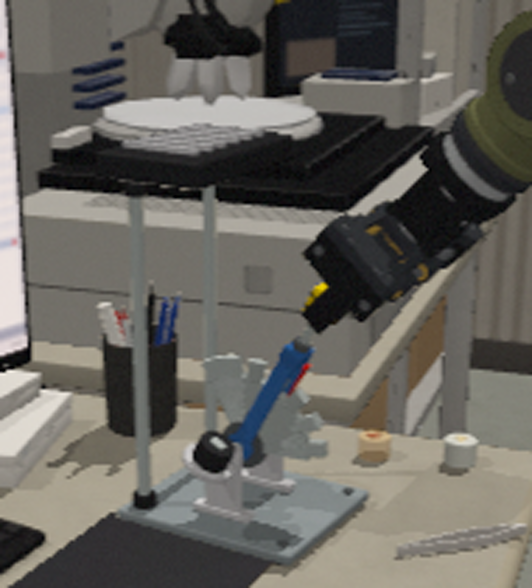

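View pics/wrist4.png

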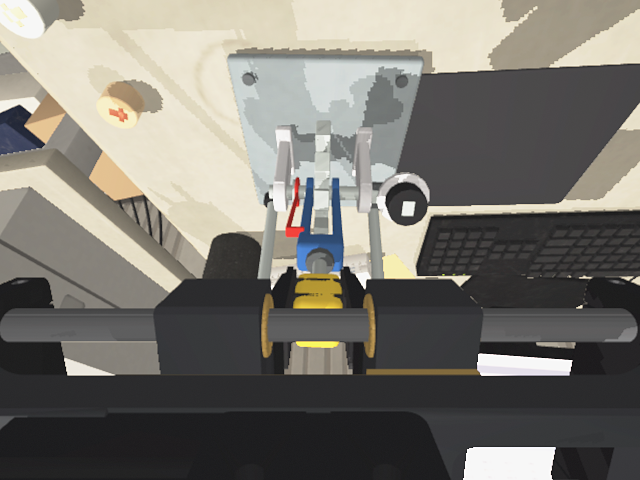

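```bash
cat > ang.py <<'E'
from h import *
import sys
c=np.array([560.5,-93.5,0]);a=-0.208;R=np.array([[np.cos(a),-np.sin(a),0],[np.sin(a),np.cos(a),0],[0,0,1]])
def pts(n,k):
    im,d,p=load(n,k);W=(cloud(d,p)-c)@R;h=cv2.cvtColor(im,cv2.COLOR_RGB2HSV);H,S=h[...,0].astype(int),h[...,1]
    ok=(abs(W[...,0])<130)&(abs(W[...,1])<30)&(W[...,2]>60)&(W[...,2]<260)
    q=W[ok&(H>98)&(H<118)&(S>130)];q[:,2]-=68;return q
# side cheek surfaces: symmetric outline -> PCA-like: mean of min/max across-lever coordinate per radial bin
for k in sys.argv[1:]:
  for n in('scene','side'):
    q=pts(n,k);th=0
    for _ in range(20):
        u=np.array([-np.sin(th),np.cos(th)]);v=np.array([np.cos(th),np.sin(th)])
        r=q[:,[0,2]]@u;t=q[:,[0,2]]@v;b=[]
        for lo in range(40,116,6):
            m=(r>=lo)&(r<lo+6)&((q[:,1]>9) if n=='side' else (q[:,1]<-9))
            if m.sum()>4:b.append((lo+3,(np.percentile(t[m],4)+np.percentile(t[m],96))/2))
        b=np.array(b);f=np.sum(b[:,0]*b[:,1])/np.sum(b[:,0]**2);th-=f
    print(k,n,round(th,4),len(b),np.std(b[:,1]).round(2))
E
python3 ang.py 0 1 4
```

```text
0 scene -0.0013 12 0.76
0 side 0.013 12 0.61
1 scene -0.002 12 0.6
1 side 0.0159 12 0.44
4 scene 0.4737 10 2.19
4 side 0.5013 12 0.64
```

Call:
{"method": "carry_out", "body": {
  "commands": [
    [[0.005, 0.0001, 0], 0],
    [[0.005, 0.0001, 0.0002], 0],
    [[0.0055, 0.0001, 0.0002], 0],
    [[0, 0, 0], 0],
    [[0, 0, 0], 0]
  ]
}}

```text
t: 15.2
position: [468.0, -73.7, 197.7]
tcp_rot: [0.237, 2.382, -0.131]
force: [4.3, 0.2, -3.9]
width: 22.0
```

```bash
python3 st.py;  python3 - <<'E'
from workcell import bot
import cv2,numpy as np
for n in("scene","side"):
    p=bot.camera_params(n);im,d=bot.capture(n)
    np.savez(f"{n}5.npz",im=im,d=d,**p)
E
python3 ang.py 5
```

```text
15.2 [-0.29   -0.7497  2.5136  0.0604  0.6278 -1.6974] [467.9703 -73.7067 197.687 ] [ 4.2557  0.1705 -3.9089] 22.00639034667116
[[-0.7188  0.2074  0.6635]
 [ 0.1335  0.9779 -0.161 ]
 [-0.6822 -0.0271 -0.7306]]
tool axes in fixture frame
 [[-0.7309  0.001   0.6825]
 [-0.0178  0.9996 -0.0205]
 [-0.6822 -0.0271 -0.7306]] 
pos in fixture [-94.6227   0.259  197.687 ]
grasp rel hinge [-92.5753   0.1974 127.4951] ang 0.6280342752491546 rho 157.56008687049004 force fix [ 4.1288  1.0456 -3.9089]
5 scene 0.5935 4 0.33
5 side 0.5892 12 0.78
```

Call:
{"method": "carry_out", "body": {
  "commands": [
    [[0, 0, 0.0015], 0],
    [[0, 0, 0.0015], 0],
    [[0, 0, 0], 0]
  ]
}}

```text
t: 15.55
position: [469.2, -73.9, 193.7]
tcp_rot: [0.237, 2.387, -0.13]
force: [3.9, -0.7, -6.0]
width: 22.2
```

```bash
python3 st.py|tail -1
```

```text
grasp rel hinge [-91.3708   0.2644 123.5335] ang 0.6368401425996524 rho 153.6526530668018 force fix [ 3.9434  0.1432 -6.032 ]
```

Call:
{"method": "carry_out", "body": {
  "commands": [
    [[0.0015, 0, 0], 0],
    [[0.0015, 0, 0], 0],
    [[0, 0, 0], 0]
  ]
}}

```text
t: 15.8
position: [467.6, -73.6, 192.7]
tcp_rot: [0.237, 2.383, -0.13]
force: [4.4, -1.0, -2.8]
width: 22.4
```

```bash
python3 st.py|tail -1
```

```text
grasp rel hinge [-92.9346   0.2298 122.4654] ang 0.6491500734826384 rho 153.7355531013728 force fix [ 4.5444 -0.0417 -2.7656]
```

Call:
{"method": "carry_out", "body": {
  "commands": [
    [[0, 0, 0.0015], 0],
    [[0, 0, 0], 0]
  ]
}}

```text
t: 15.97
position: [468.5, -73.8, 191.3]
tcp_rot: [0.237, 2.384, -0.13]
force: [6.2, -1.8, -3.7]
width: 22.0
```

```bash
python3 st.py|tail -1;  python3 - <<'E'
from workcell import bot
import cv2,numpy as np
for n in("scene","side","wrist"):
    p=bot.camera_params(n);im,d=bot.capture(n)
    np.savez(f"{n}6.npz",im=im,d=d,**p)
    if n=='scene': im=cv2.resize(im[200:320,305:405],None,fx=5,fy=5,interpolation=cv2.INTER_CUBIC)
    if n=='side': im=cv2.resize(im[190:300,280:380],None,fx=5,fy=5,interpolation=cv2.INTER_CUBIC)
    cv2.imwrite(f"pics/{n}6.png",im[:,:,::-1])
E
python3 ang.py 6
```

```text
grasp rel hinge [-92.01     0.2332 121.0688] ang 0.6498583287872121 rho 152.06413350277583 force fix [ 6.4594 -0.4325 -3.6799]
6 scene 0.6098 4 0.22
6 side 0.6096 12 0.79
```

View pics/side6.png

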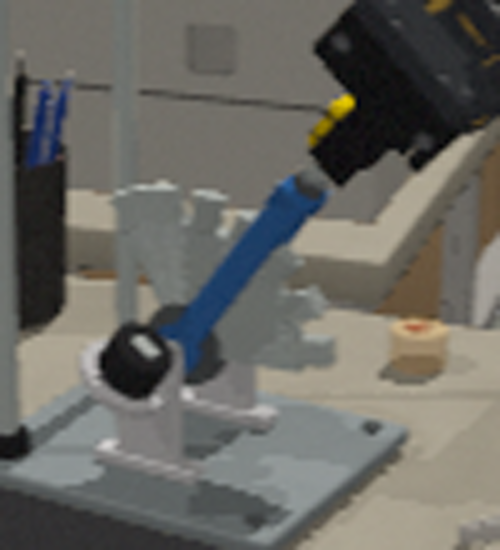

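View pics/wrist6.png

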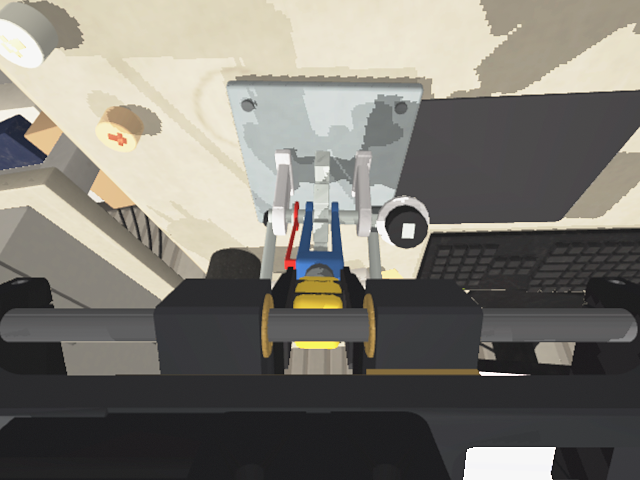

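```bash
cat > lat.py <<'E'
from h import *
import sys
c=np.array([560.5,-93.5,0]);a=-0.208;R=np.array([[np.cos(a),-np.sin(a),0],[np.sin(a),np.cos(a),0],[0,0,1]])
for arg in sys.argv[1:]:
  k,th=arg.split(':');th=float(th)
  for n in('wrist','scene','side'):
    try: im,d,p=load(n,k)
    except Exception: continue
    W=(cloud(d,p)-c)@R;W[...,2]-=68;h=cv2.cvtColor(im,cv2.COLOR_RGB2HSV);H,S=h[...,0].astype(int),h[...,1]
    ok=(abs(W[...,0])<130)&(abs(W[...,1])<16)&(W[...,2]>0)&(W[...,2]<200)
    r=W[...,0]*-np.sin(th)+W[...,2]*np.cos(th)
    y=r[ok&(H>22)&(H<33)&(S>120)&(r>100)];b=r[ok&(H>98)&(H<118)&(S>130)]
    print(k,n,'yel',np.percentile(y,[2,98]).round(1) if len(y) else 0,'blue top',np.percentile(b,[98,99.5]).round(1) if len(b) else 0)
E
python3 lat.py 0:0.007 1:.007 2:.007 3:.01 4:.49 6:.61
```

```text
0 wrist yel 0 blue top 0
0 scene yel [134.2 160.5] blue top [110.8 111.4]
0 side yel [134.8 161. ] blue top [112.  113.2]
1 wrist yel [135.8 160.4] blue top [111.2 111.7]
1 scene yel [134.1 160.2] blue top [110.6 111. ]
1 side yel [135.2 161.4] blue top [112.2 113.2]
2 wrist yel [134.5 157.2] blue top [111.1 111.4]
2 scene yel [132.8 143.6] blue top [110.3 111.4]
2 side yel [133.3 151. ] blue top [111.6 112.4]
3 wrist yel [146.5 165.3] blue top [111.2 111.5]
3 side yel [145.7 173.2] blue top [111.8 112.4]
4 wrist yel [147.  170.8] blue top [111.5 112.1]
4 scene yel [150.4 171.4] blue top [110.2 110.8]
4 side yel [150.2 172. ] blue top [112.1 112.6]
6 wrist yel [138.4 161.6] blue top [111.5 112. ]
6 scene yel [138.5 161. ] blue top [110.5 111.3]
6 side yel [138.4 162.3] blue top [111.5 112.2]
```

Call:
{"method": "carry_out", "body": {
  "commands": [
    [[0, 0, 0.0015], 0],
    [[0, 0, 0.0015], 0],
    [[0, 0, 0.001], 0],
    [[0, 0, 0], 0],
    [[0, 0, 0], 0]
  ]
}}

```text
t: 16.53
position: [470.9, -74.2, 190.3]
tcp_rot: [0.236, 2.386, -0.13]
force: [-22.1, 4.3, 13.3]
width: 21.9
```

```bash
python3 st.py|tail -1
```

```text
grasp rel hinge [-89.6343   0.2666 120.0539] ang 0.6413329304749962 rho 149.8240578629396 force fix [-22.5525  -0.3559  13.2581]
```

Call:
{"method": "carry_out", "body": {
  "commands": [
    [[0, 0, 0], 0],
    [[0, 0, 0], 0],
    [[0, 0, 0], 0],
    [[0, 0, 0], 0]
  ],
  "hand": 0.45
}}

```text
t: 16.87
position: [470.8, -74.4, 188.1]
tcp_rot: [0.237, 2.385, -0.13]
force: [0.0, 0.9, 0.4]
width: 41.0
```

```bash
python3 st.py|tail -1;  python3 - <<'E'
from workcell import bot
import cv2,numpy as np
for n in("scene","side","wrist"):
    p=bot.camera_params(n);im,d=bot.capture(n)
    np.savez(f"{n}7.npz",im=im,d=d,**p)
    if n=='scene': im=cv2.resize(im[200:320,305:405],None,fx=5,fy=5,interpolation=cv2.INTER_CUBIC)
    if n=='side': im=cv2.resize(im[190:300,280:380],None,fx=5,fy=5,interpolation=cv2.INTER_CUBIC)
    cv2.imwrite(f"pics/{n}7.png",im[:,:,::-1])
E
python3 ang.py 7; python3 lat.py 7:.61
```

```text
grasp rel hinge [-89.6299   0.1115 117.9032] ang 0.6499963660532582 rho 148.1036450127706 force fix [-0.139   0.8701  0.3847]
7 scene 0.6098 4 0.37
7 side 0.6095 13 0.73
7 wrist yel [136.8 160.3] blue top [111.5 112.2]
7 scene yel [135.9 159.6] blue top [110.2 110.3]
7 side yel [135.  160.8] blue top [111.9 112.4]
```

View pics/wrist7.png

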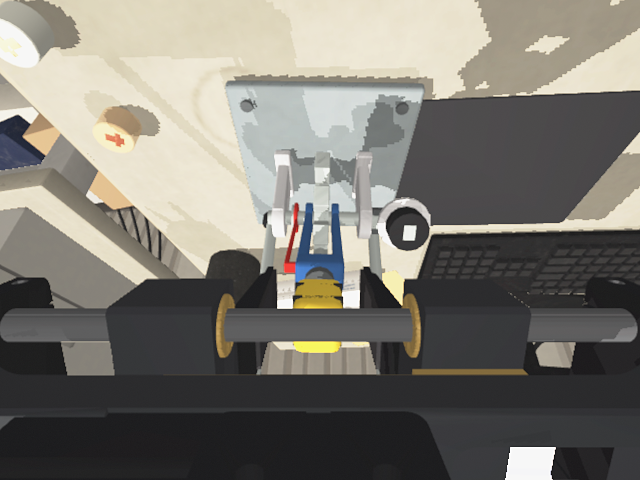

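Call:
{"method": "carry_out", "body": {
  "commands": [
    [[0, 0, 0], 0],
    [[0, 0, 0], 0],
    [[0, 0, 0], 0],
    [[0, 0, 0], 0],
    [[0, 0, 0], 0],
    [[0, 0, 0], 0],
    [[0, 0, 0], 0]
  ],
  "hand": 0.95
}}

```text
t: 17.6
position: [470.9, -74.3, 188.3]
tcp_rot: [0.237, 2.385, -0.13]
force: [-0.2, 0.4, 0.4]
width: 84.3
```

Call:
{"method": "carry_out", "body": {
  "commands": [
    [[0, 0, -0.01], 0],
    [[0, 0, -0.015], 0],
    [[0, 0, -0.015], 0],
    [[0, 0, -0.015], 0],
    [[-0.01, 0, -0.02], 0],
    [[-0.015, 0, -0.02], 0],
    [[-0.015, 0, -0.02], 0],
    [[-0.015, 0, -0.02], 0]
  ]
}}

```text
t: 18.27
position: [420.8, -59.9, 325.8]
tcp_rot: [0.237, 2.384, -0.13]
force: [0.5, 0.1, 0.2]
width: 90.2
```

Call:
{"method": "carry_out", "body": {
  "commands": [
    [[0, 0, 0], 0],
    [[0, 0, 0], 0],
    [[0, 0, 0], 0]
  ]
}}

```text
t: 18.52
position: [421.0, -60.0, 323.4]
tcp_rot: [0.237, 2.386, -0.129]
force: [-0.6, 0.0, -0.8]
width: 90.6
```

```bash
python3 st.py;  python3 - <<'E'
from workcell import bot
import cv2,numpy as np
for n in("scene","side","wrist"):
    p=bot.camera_params(n);im,d=bot.capture(n)
    np.savez(f"{n}8.npz",im=im,d=d,**p)
    cv2.imwrite(f"pics/{n}8f.png",im[:,:,::-1])
    if n=='scene': im=cv2.resize(im[200:320,305:405],None,fx=5,fy=5,interpolation=cv2.INTER_CUBIC)
    if n=='side': im=cv2.resize(im[190:300,280:380],None,fx=5,fy=5,interpolation=cv2.INTER_CUBIC)
    cv2.imwrite(f"pics/{n}8.png",im[:,:,::-1])
E
python3 ang.py 8; python3 lat.py 8:.61 1:.007
```

```text
18.5167 [-0.2918 -0.98    2.4062  0.045   0.9691 -1.6753] [420.9964 -60.0311 323.3906] [-0.5793  0.0172 -0.8274] 90.58272550109345
[[-0.7215  0.207   0.6607]
 [ 0.1343  0.978  -0.1598]
 [-0.6792 -0.0265 -0.7335]]
tool axes in fixture frame
 [[-0.7337  0.0006  0.6794]
 [-0.0176  0.9996 -0.0199]
 [-0.6792 -0.0265 -0.7335]] 
pos in fixture [-143.4081    3.9396  323.3906]
grasp rel hinge [-141.3698    3.8799  253.1902] ang 0.5092346311627658 rho 289.9839507915041 force fix [-0.5704 -0.1028 -0.8274]
8 scene 0.6213 5 1.9
8 side 0.611 13 0.75
8 wrist yel [144.3 161. ] blue top [139.  140.2]
8 scene yel [135.  160.1] blue top [110.9 111.6]
8 side yel [134.8 161.7] blue top [112.  114.2]
1 wrist yel [135.8 160.4] blue top [111.2 111.7]
1 scene yel [134.1 160.2] blue top [110.6 111. ]
1 side yel [135.2 161.4] blue top [112.2 113.2]
```

View pics/side8.png

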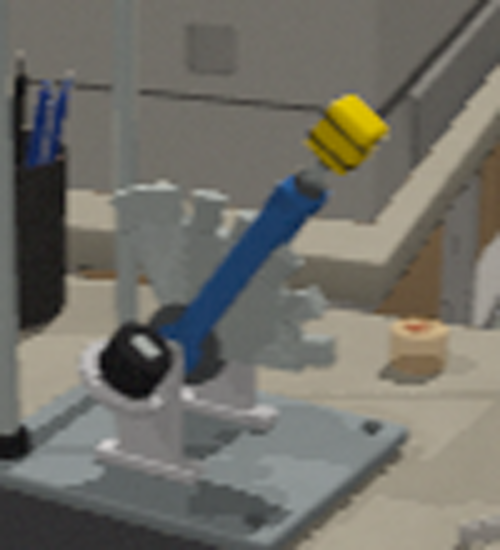

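View pics/scene8.png

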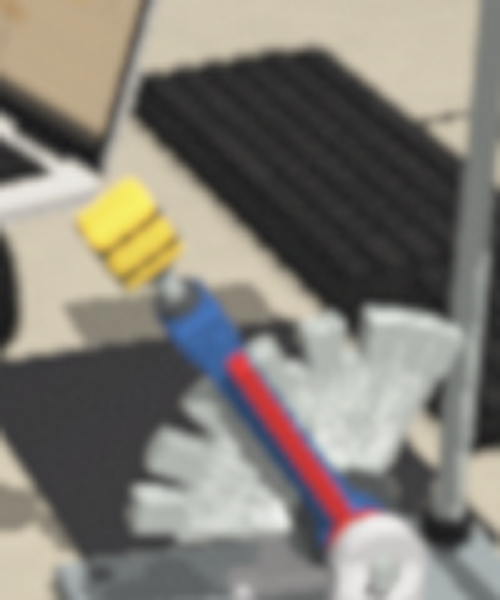

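View pics/side8f.png

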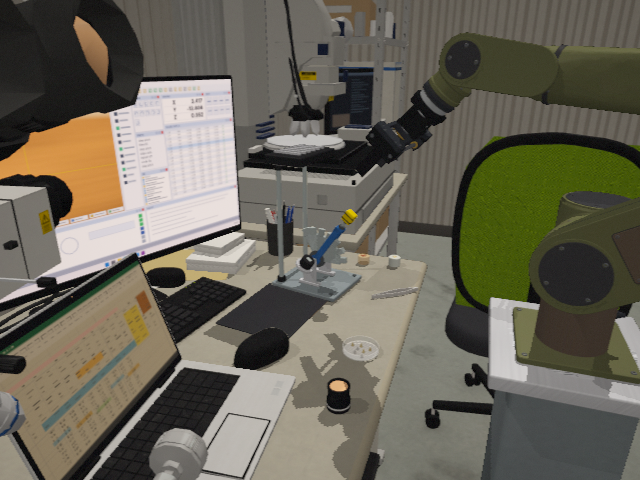

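The knob stands out by the same amount as at the start (135–161 mm from the hinge), so the pin is home. The lever sits by the pointer, the tool is clear and the bystanders haven't moved.

```bash
python3 -c "
from workcell import bot
print(bot.sign_off())"
```

```text
the job is handed in; nothing more can be done
None
```

I moved the lever to the notch beside the red pointer, let the pin drop home, and handed the job in. The robot clock read 18.5 s at the last state reading, just before the final pictures. Sign-off gives no verdict, so this rests on my own measurements.

- **Tilting the tool:** The move commands have no tilt. I got about 43° by pushing the arm against its reach and joint limits high above the bench, where the solver gave up some orientation and kept it.
- **The move:** I gripped the knob from the front at 25 N and pulled it about 12 mm. I swung the lever forward and lowered the pin while feeling for the notch, then opened the jaws and backed away.
- **Lever angle:** The last pictures put it at about 0.61–0.62 rad forward. The pointer reads about 0.565 rad, so they differ by about 0.05 rad against the 0.16 rad limit. Two notch spacings from the start would be about 0.635 rad, slightly more than I measured. The pin's play and my camera error could explain that.
- **Pin:** The knob stands out as far as it did at the start, to within about 1 mm. A pin resting on the rim would stand 8 mm further out. The last wrist view was no use for this, because the knob was partly hidden, so I relied on the scene and side cameras.
- **Forces and surroundings:** After release the wrist force was near zero. It reached about 26 N briefly while I lowered the knob, because the pin bottomed before I stopped. I saw no contact with the lamp, and the bystanders look unmoved in the side view, though I did not measure their positions.

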